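# Calibrate the signing terminal and hold its service dial at the third click

### The job

Recalibrate the desk signing terminal with its stylus: take the stylus from its stand, touch its tip on the red calibration point, then on the blue one, and then use the stylus tip (not the fingers) to press the orange tab of the spring-return service dial down past the first two clicks to the third. The dial springs back by itself, so finish while still gripping the stylus and holding the dial down at the third click; leave the glue stick, the wooden stamp and the ink pad where they are.

Things in the scene. Friction and masses are not known exactly. Their poses are not given: they have to be found in the camera images.
- terminal: White signing terminal, fixed, 140 (x) x 210 (y) x 56 mm. Origin: centre of its underside; x points to its back, y to its left. The black screen (126 mm wide, upper face 36 mm above the desk) is its left part, y -30 to +96 mm; the bay of the service dial is its right end, y -104 to -42 mm, with two cheeks 56 mm high at x -3 to +67 mm.
- point_red_top (a point): Red calibration point: a fixed flat disc 20 mm across, raised 2 mm off the screen. This is the centre of its upper face (38 mm above the desk). It can be near either of two places on the screen, swapping with the blue one.
- point_blue_top (a point): Blue calibration point: as the red one, but blue.
- point_red: The red disc itself; origin at the centre of its underside.
- point_blue: The blue disc itself; origin at the centre of its underside.
- dial (a joint): Angle of the spring-return service dial in rad: 0 at rest, growing as the tab is pressed down. Clicks (detents) at 0.3, 0.6, 0.9; hard stop at 0.96. Its spring returns it to 0 from any click. Pressing the tab takes 2 to 8 N, swelling before each click and easing into it; about 6 N at the third. Its axis is parallel to the terminal's y, at x +20, y -73.5, z +40 mm in its frame.
- dial_tab (a point): Press here: centre of the upper face of the dial's orange tab (30 mm wide, 40 mm long, low rim on three sides), which sticks out of the bay to the terminal's front. It moves with the tab, 40 mm from the dial's level axis, 0.45 rad above level at rest and 0.45 rad below at the third click: about 35 mm down, nearly straight, so a straight push down serves.
- stylus: Blue stylus with square 16 x 16 mm barrel, 120 mm long, about 45 g, standing loosely upright in its stand, rubber tip down. Origin: at the tip end; z runs along the barrel to its upper end, x and y are normal to its flat sides. Tip is a taper from 6 mm to 12 mm across, 16 mm long; the barrel's flats begin 16 mm above it.
- stylus_tip (a point): The stylus's tip end (same point as the origin of the stylus).
- stylus_grip (a point): Point on the stylus's axis 88 mm above the tip: a good place to grip it from above, across two flats.
- stand: White stylus stand, 64 x 64 x 42 mm high, fixed to the desk. Origin: centre of its underside. In its middle a square pocket 18 mm wide and 34 mm deep in which the stylus's tip rests 8 mm above the desk, so that 86 mm of the stylus stands out of the top.
- glue: Green and white glue stick, 24 mm across and 82 mm tall, standing; a bystander. Origin: centre of its underside.
- wood_stamp: Wooden stamp block, 52 x 30 x 62 mm, standing; a bystander. Origin: centre of its underside.
- ink_pad: Flat tin ink pad with beige lid and red base, 72 x 101 x 14 mm; a bystander. Origin: centre of its underside.
- desk_phone: Grey desk telephone with handset, fixed, about 200 x 200 mm and up to 120 mm high, between the stylus stand and the terminal; an obstacle: carry the stylus over it. Origin: at its underside, near its centre.

How it is judged (in metres and radians):
On the way, in this order (a step that is already met when the one before it is completed fails the run):
1. the stylus is drawn out of its stand, gripped (height (world z) of stylus_tip above 0.05 m and contact force between the fingers and stylus above 1 N), for 0.1 s.
2. the gripped stylus touches the red point with its tip (contact force between stylus and point_red above 0.3 N and distance between stylus_tip and point_red_top below 0.014 m and contact force between the fingers and stylus above 1 N), for 0.05 s.
3. then it touches the blue point with its tip (contact force between stylus and point_blue above 0.3 N and distance between stylus_tip and point_blue_top below 0.014 m and contact force between the fingers and stylus above 1 N), for 0.05 s.
4. then the stylus tip presses the dial's tab to the third click (value of joint dial above 0.8 rad and contact force between stylus and terminal above 1 N and distance between stylus_tip and dial_tab below 0.025 m and contact force between the fingers and terminal below 0.5 N), for 0.3 s.
At the end, for the whole second after the job is handed in: The gripped stylus holds the dial at the third click (dial angle over 0.8 rad) with its tip on the orange tab (within 25 mm of the tab's centre, pushing with more than 1 N) and the fingers do not touch the terminal; the glue stick, wooden stamp and ink pad are within 30 mm of where they stood (all of step 4 and contact force between the fingers and stylus above 1 N and distance of each of glue, wood_stamp, ink_pad from where it was at the start of the episode below 0.03 m); the arm keeps its last pose, push and grip.
It fails at once if a bystander is knocked over or pushed away (distance of any of glue, wood_stamp, ink_pad from where it was at the start of the episode above 0.04 m or angle between any of glue, wood_stamp's own z axis and vertical above 0.6 rad).
It also fails if it takes over 51 s, if anything falls off the work surface, if the arm or the gripper's body presses on something with over 40 N, if the wrist force passes 120 N, or if a joint passes its speed limit or range.

### The arm

A 6-joint arm with a two-finger parallel gripper is mounted at the origin on a cart in front of the work surface, level with it; the furniture and walls round the work are solid. World frame = base frame: x ahead of the robot, y to its left, z up, the work surface at z = 0. Lengths are in m, angles in degrees, forces in N, time in s.
With the tool pointing down it reaches from about 0.4 to 0.825 m from the base axis. Payload 7 kg.
Tool frame: the origin (TCP) lies on the mounting face of the last link; the fingertips stand 178 mm ahead of it and the grasp point (between the pads) lies 159 mm ahead of it (ctrl.tip_extent is the distance from the TCP to the fingertips, in m); z points along the fingers, y is the direction in which the jaws open and shut (so a half turn about z gives the same grasp; the last joint's range is limited). The gripper opens to 88 mm and grips with 3 to 60 N. Pads are 19 mm wide; open, the fingers measure 130 mm over their backs; the gripper's body (78 mm by 193 mm) begins 47 mm behind the grasp point.
Start: joints at [-56.144, 20.546, 0.682, 0, -70.136, -16.507], TCP at [0.201, -0.644, 0.405] pointing down, gripper open.
Joint ranges: [-176.03, 176.03], [-82.01, 121.73], [-58.28, 71.71], [-173.87, 95.51], [-174.79, -0.11], [-173.66, 173.66]. Speed limits (degrees/s): [136.94, 136.94, 172.46, 180, 180, 180].

### API

Orientations are given as [roll, pitch, yaw] about the fixed x, y, z axes, in that order (R = Rz(yaw) Ry(pitch) Rx(roll)).
In Python, from plant import ctrl gives the robot as it stands. The module is installed in compiled form; this text tells all that it offers.
- The arm moves only by the tool carry_out, never from a script. Its argument "moves" is text: rows parted by semicolons, each of 7 numbers parted by spaces: the finger opening in m, from 0 to 0.0876, then the shift along the tool's x, y, z in m, then the turn, a rotation vector about the tool's x, y, z in rad. A call has 1 to 20 rows; each row is the pose to reach, as a shift and turn from the pose commanded when the call began, along the tool's axes at that moment; what a row does not reach only later rows make up. A row lasts 1/10 s, in which the tool goes at most 50 mm and 8.59 degrees, less where a joint would pass 70% of its speed; a pose out of reach is approached as far as the arm can. A call with a gripper value outside its range is refused whole. The fingers move at their own pace and stop on an object; the grip force is fixed at half the most. Time passes only in rows, so rows that repeat a pose let the fingers close. It gives the time, the measured TCP pose, the force and the opening at its end, in the units of the state.
- ctrl.get_obs(): the state, without advancing time (a new reading comes with each control period).
- ctrl.snapshot(name): name is "side" or "top" or "wrist"; returns a dict with "image" (400x640x3 uint8, red, green, blue), "K" (3x3 intrinsics, pixels), "R" (3x3) and "t" (3): a world point X has camera coordinates R X + t. Camera axes: x right, y down, z forward; pixel columns grow to the right and rows downward; lengths in m; the calibration is good to about 2 mm. A picture is of the moment at which its call begins. There is no depth.
- ctrl.close_job(): hands the job in, once; it reports no verdict.
Trained networks look in a picture, given as the dict that the camera call returned (one of the last four; its "shot" number tells which), for a name from the list of things; names that differ only in an ending like _2 or _b are one class to them, and where a whole thing is asked for, a point or a joint stands for the part that bears it (a point fixed in the world has none). Each returns a list of dicts, best first, with "confidence" (0 to 1); they miss things now and then, are a little off and sometimes report something else, mostly with a low value. They report only what shows in the picture. A call takes as long as a camera call.
- ctrl.recognise(picture, label): "extent" ([left, top, right, bottom] in pixels, round what is visible of it).
- ctrl.trace(picture, label): "region" (400x640 bool, what is visible of it) and "extent" ([left, top, right, bottom] in pixels, round what is visible of it).
- ctrl.mark_of(picture, label): "at" ([row, column] in pixels: a listed point, or the origin of a listed thing).
The state is a dict: "clock": time; "joint_pos": joint angles; "qvel": joint speeds; "tau": joint torques, N m; "tool_pos": TCP position; "orientation": TCP orientation; "force": force on the tool from outside, world axes, zero at the start; "moment": the same for the moment, N m; "opening": finger opening in m.
Only numpy, scipy, OpenCV 4.12 (cv2) and the standard library are available. Lean on these libraries where they do the work, as an engineer would, in place of code of your own. Each camera call takes 0.05 s, during which the arm holds its last target.

## Working session

There is one attempt and no reset: what is moved stays moved. The work goes in short steps, Python scripts to look and compute and a tool call to move; the robot and the scene stay as the last step left them, time stands still between calls to the robot, and variables do not carry over. Pictures are saved under pics/ and viewed, and the job is handed in when it is done.

Besides the shell and the picture viewer there is one more tool, called as name(argument=value, ...) on one line, values as JSON. carry_out: Moves the arm, as the interface text tells. Its arguments: {"type":"object","properties":{"moves":{"type":"string"}},"required":["moves"]}

```bash
mkdir -p pics; cat > h.py <<'E'
import numpy as np, cv2
from plant import ctrl
def snap(n,f=None):
    p=ctrl.snapshot(n)
    if f: cv2.imwrite('pics/'+f+'.png',p['image'][:,:,::-1])
    return p
def proj(p,X):
    c=np.array(p['R'])@np.array(X,float)+np.array(p['t']); u=np.array(p['K'])@c; return u[:2]/u[2]
def ray(p,uv):
    R=np.array(p['R']);d=R.T@np.linalg.inv(np.array(p['K']))@np.array([uv[0],uv[1],1.]);o=-R.T@np.array(p['t']);return o,d/np.linalg.norm(d)
def atz(p,uv,z):
    o,d=ray(p,uv);return o+d*(z-o[2])/d[2]
def tri(obs):
    A=np.zeros((3,3));b=np.zeros(3)
    for p,uv in obs:
        o,d=ray(p,uv);M=np.eye(3)-np.outer(d,d);A+=M;b+=M@o
    return np.linalg.solve(A,b)
E
python3 - <<'E'
from h import *
np.set_printoptions(precision=4,suppress=True)
o=ctrl.get_obs();print({k:np.round(v,4) for k,v in o.items()},ctrl.tip_extent)
for n in ['side','top','wrist']:
    p=snap(n,n+'0');print(n,p['K'],p['R'],p['t'])
    for l,z in [('terminal',0),('point_red_top',.038),('point_blue_top',.038),('dial_tab',.057),('stylus_tip',.008),('stylus_grip',.096),('stylus',.008),('stand',0),('glue',0),('wood_stamp',0),('ink_pad',0),('desk_phone',0)]:
        for r in ctrl.mark_of(p,l)[:1]:
            a=r['at'];print(n,l,np.round(a,1),round(r['confidence'],2),atz(p,(a[1],a[0]),z))
E
```

```text
{'clock': np.float64(0.0), 'joint_pos': array([-56.1454,  20.5907,   0.6354,  -0.0201, -70.1371, -16.5063]), 'qvel': array([-0.0993,  0.0644, -0.0555, -0.0514, -0.0001,  0.0118]), 'tau': array([ -0.0019, -58.2725,  29.3053,   6.9973,   0.0069,  -0.0002]), 'tool_pos': array([ 0.2012, -0.6441,  0.4037]), 'orientation': array([ 179.906 ,   -0.0082, -162.6585]), 'force': array([ 0.1736, -0.2148, -0.3783]), 'moment': array([0.034 , 0.0245, 0.0036]), 'opening': np.float64(0.088)} 0.1781
side [[376.5172   0.     315.5074]
 [  0.     376.5172 199.2307]
 [  0.       0.       1.    ]] [[-0.9996  0.0249 -0.0152]
 [ 0.0278  0.6541 -0.7559]
 [-0.0088 -0.756  -0.6545]] [0.4919 0.0686 0.9382]
side terminal [317.7 332.5] 0.72 [0.464  0.2382 0.    ]
side point_red_top [311.3 317.3] 0.56 [0.4943 0.2468 0.038 ]
side point_blue_top [274.  330.8] 0.55 [0.4635 0.1589 0.038 ]
side dial_tab [271.3 332.3] 0.72 [0.461 0.167 0.057]
side stylus_tip [165.3 318.8] 0.44 [ 0.4753 -0.2721  0.008 ]
side stylus_grip [146.  312.1] 0.6 [ 0.4942 -0.2428  0.096 ]
side stylus [165.6 319.9] 0.71 [ 0.4721 -0.2704  0.008 ]
si
[... 502 characters left out ...]
.9 234.5] 0.43 [0.486 0.255 0.038]
top point_blue_top [196.5 413.2] 0.64 [ 0.4797 -0.2842  0.038 ]
top dial_tab [204.7 265.4] 0.68 [0.4566 0.1574 0.057 ]
top stylus_grip [192.2 413. ] 0.63 [ 0.4852 -0.2706  0.096 ]
top stylus [194.7 407.1] 0.5 [ 0.489  -0.2725  0.008 ]
top stand [196.2 407.3] 0.97 [ 0.4853 -0.2747  0.    ]
top glue [187.2 437.3] 0.59 [ 0.5128 -0.3686  0.    ]
top wood_stamp [220.4 324.8] 0.55 [ 0.4119 -0.0177  0.    ]
top ink_pad [222.4 361. ] 0.67 [ 0.4049 -0.1295  0.    ]
wrist [[294.1353   0.     321.361 ]
 [  0.     294.1353 197.0207]
 [  0.       0.       1.    ]] [[-0.2983  0.9545  0.    ]
 [ 0.9144  0.2858  0.2867]
 [ 0.2736  0.0855 -0.958 ]] [ 0.6759 -0.0351  0.3905]
```

View pics/side0.png

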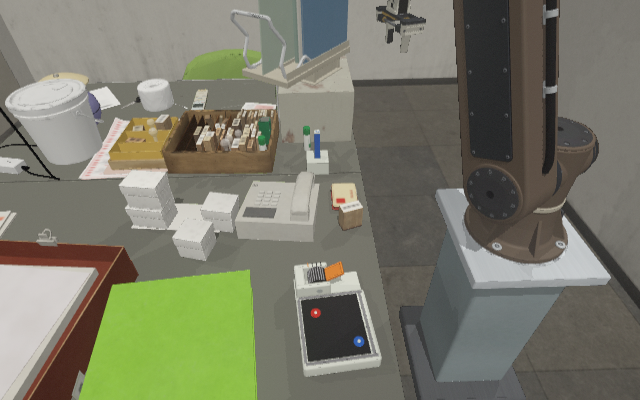

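View pics/top0.png

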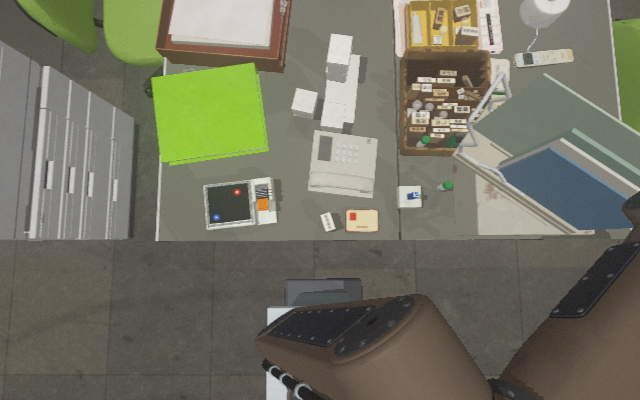

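View pics/wrist0.png

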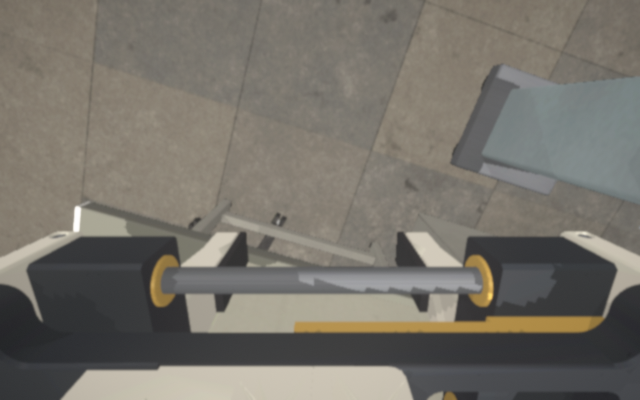

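```bash
python3 - <<'E'
from h import *
np.set_printoptions(precision=4,suppress=True)
S=snap('side');T=snap('top')
def cr(p,x0,y0,x1,y1,k,f):
    cv2.imwrite('pics/'+f+'.png',cv2.resize(p['image'][y0:y1,x0:x1,::-1],None,fx=k,fy=k,interpolation=cv2.INTER_CUBIC))
cr(S,280,255,390,380,4.8,'s_term');cr(T,195,165,295,240,7,'t_term')
cr(S,290,120,340,180,9,'s_st');cr(T,390,175,460,215,9,'t_st')
def blob(p,box,f):
    x0,y0,x1,y1=box;a=p['image'][y0:y1,x0:x1].astype(int);m=f(a[...,0],a[...,1],a[...,2]);ys,xs=np.nonzero(m);return (xs.mean()+x0,ys.mean()+y0),len(xs)
red=lambda r,g,b:(r>150)&(g<90)&(b<90)
blu=lambda r,g,b:(b>130)&(r<90)
org=lambda r,g,b:(r>180)&(g>80)&(g<160)&(b<80)
for nm,f in [('red',red),('blue',blu),('org',org)]:
    a,n=blob(S,(290,258,385,375),f);b,m=blob(T,(200,175,280,235),f)
    z=.038
    print(nm,a,n,b,m,tri([(S,a),(T,b)]),atz(S,a,z),atz(T,b,z))
for l in ['stylus','stand','terminal','dial_tab','desk_phone']:
    for p,n in((S,'S'),(T,'T')):
        for r in ctrl.recognise(p,l)[:1]:print(l,n,np.round(r['extent'],1),r['confidence'])
E
```

```text
red (np.float64(315.2142857142857), np.float64(312.875)) 56 (np.float64(236.57142857142856), np.float64(191.47619047619048)) 21 [0.499  0.2493 0.037 ] [0.4984 0.2501 0.038 ] [0.4995 0.249  0.038 ]
blue (np.float64(358.4109589041096), np.float64(341.13698630136986)) 73 (np.float64(216.0), np.float64(216.92857142857144)) 28 [0.4225 0.3098 0.0375] [0.4223 0.3101 0.038 ] [0.4226 0.3096 0.038 ]
org (np.float64(333.5183486238532), np.float64(270.5275229357798)) 218 (np.float64(261.9298245614035), np.float64(203.75438596491227)) 114 [0.4589 0.1673 0.0599] [0.4572 0.15   0.038 ] [0.4614 0.1713 0.038 ]
stylus S [318.7 131.9 320.5 158.1] 0.7
stylus T [407.3 191.6 419.3 198.7] 0.58
stand S [305.5 150.9 327.8 175.5] 0.95
stand T [398.1 182.8 423.7 211.2] 0.56
terminal S [291.7 260.8 382.2 377. ] 0.92
terminal T [203.  176.4 276.4 230.6] 0.86
dial_tab S [305.8 264.4 341.8 283.7] 0.89
dial_tab T [258.5 187.7 267.5 212.5] 0.69
```

View pics/s_term.png

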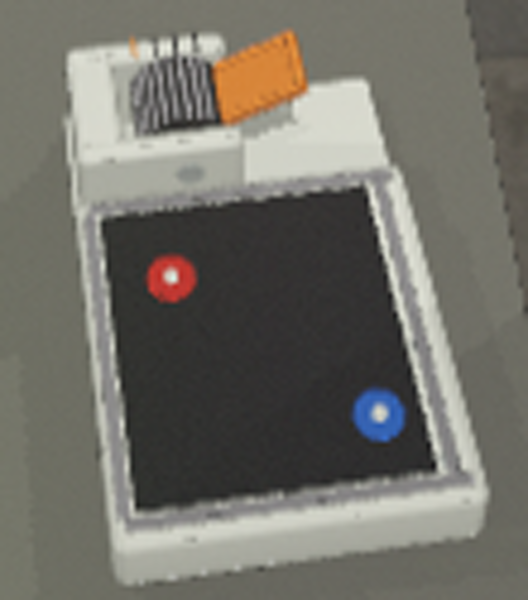

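View pics/t_term.png

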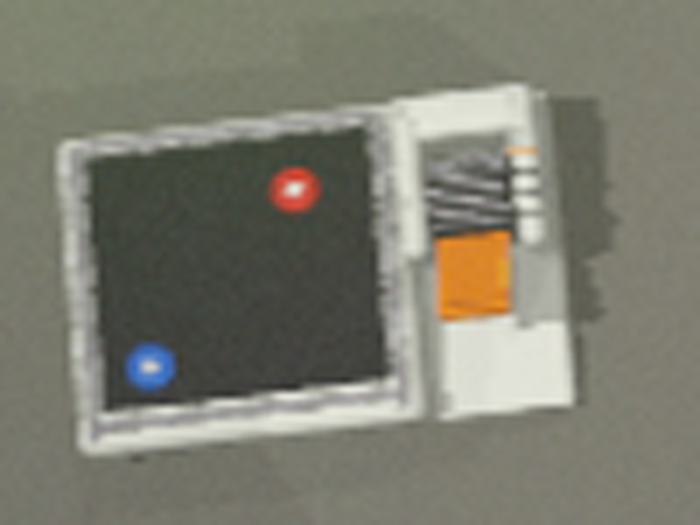

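View pics/s_st.png

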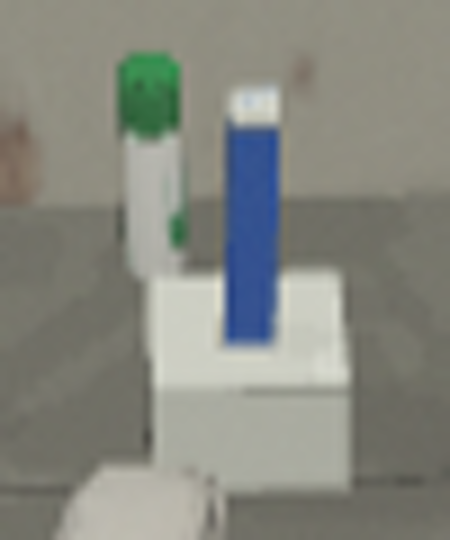

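View pics/t_st.png

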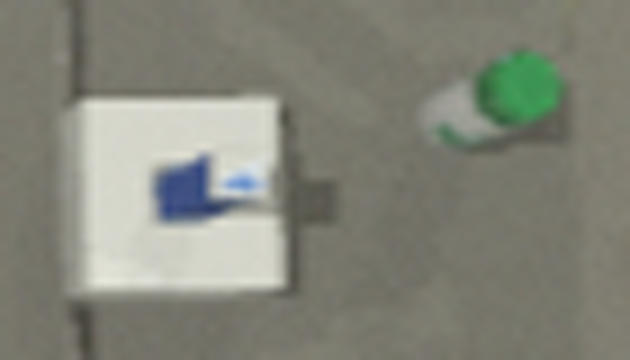

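```bash
python3 - <<'E'
from h import *
np.set_printoptions(precision=4,suppress=True)
S=snap('side');T=snap('top')
def pt(c,x0,y0,k): return ((c[0]+.5)/k-.5+x0,(c[1]+.5)/k-.5+y0)
for nm,p,pts,a in [('T',T,[(92,158),(108,412),(390,382),(365,128)],(195,165,7)),('S',S,[(433,470),(372,185),(102,217),(136,510)],(280,255,4.8))]:
    P=np.array([atz(p,pt(c,*a),.036) for c in pts]);print(nm,P,P.mean(0))
    for i in range(4):
        d=P[(i+1)%4]-P[i];print(np.degrees(np.arctan2(d[1],d[0])),np.hypot(*d[:2]))
# stand top face corners z .042
P=np.array([atz(T,pt(c,390,175,9),.042) for c in [(79,98),(281,98),(288,290),(80,290)]]);print('stand T',P,P.mean(0))
P=np.array([atz(S,pt(c,290,120,9),.042) for c in [(150,272),(341,268),(350,386),(153,388)]]);print('stand S',P,P.mean(0))
print('cap',atz(T,pt((243,182),390,175,9),.128),atz(S,pt((254,93),290,120,9),.128))
print('base',atz(T,pt((182,195),390,175,9),.042))
print('base bottom edge S',atz(S,pt((225,343),290,120,9),.042),atz(S,pt((273,343),290,120,9),.042))
for l in ['desk_phone']:
  for p in(S,T):
    for r in ctrl.recognise(p,l)[:2]:print(r)
# tab corners
E
```

```text
T [[0.5138 0.3382 0.036 ]
 [0.4033 0.3279 0.036 ]
 [0.4153 0.2063 0.036 ]
 [0.526  0.219  0.036 ]] [0.4646 0.2728 0.036 ]
-174.70197064694813 0.11103181633009172
-84.34033671730326 0.12225088500112086
6.582319935043095 0.11139223658730248
95.82624906834485 0.11975688018722815
S [[0.4045 0.3309 0.036 ]
 [0.4134 0.2069 0.036 ]
 [0.526  0.2186 0.036 ]
 [0.5132 0.3424 0.036 ]] [0.4643 0.2747 0.036 ]
-85.90297945826325 0.12430831614644626
5.897370972032155 0.11328076863353716
95.91193340431924 0.12445189218155449
-173.99524410650918 0.10934395120526527
stand T [[ 0.5131 -0.2399  0.042 ]
 [ 0.5125 -0.307   0.042 ]
 [ 0.4482 -0.307   0.042 ]
 [ 0.4487 -0.2383  0.042 ]] [ 0.4806 -0.2731  0.042 ]
stand S [[ 0.512  -0.3065  0.042 ]
 [ 0.4478 -0.3059  0.042 ]
 [ 0.4483 -0.2376  0.042 ]
 [ 0.5114 -0.2394  0.042 ]] [ 0.4799 -0.2724  0.042 ]
cap [ 0.4738 -0.2728  0.128 ] [ 0.477  -0.2751  0.128 ]
base [ 0.4802 -0.2731  0.042 ]
base bottom edge S [ 0.4878 -0.2636  0.042 ] [ 0.4721 -0.2629  0.042 ]
```

```bash
cat >> h.py <<'E'
from scipy.spatial.transform import Rotation as Ro
def rel(p0,e0,p1,e1):
    A=Ro.from_euler('xyz',e0,degrees=True);B=Ro.from_euler('xyz',e1,degrees=True)
    return np.round(np.r_[A.inv().apply(np.array(p1)-p0),(A.inv()*B).as_rotvec()],4)
E
python3 - <<'E'
from h import *
np.set_printoptions(precision=4,suppress=True)
p0=[.201,-.644,.405];e0=[180,0,-162.65]
print(rel(p0,e0,[.27,-.35,.42],[180,0,-90]));print(rel(p0,e0,[.479,-.273,.42],[180,0,-90]))
S=snap('side');T=snap('top')
print([atz(T,c,0.) for c in[(456,152),(465,235),(575,75)]],[atz(T,c,.2) for c in[(456,152),(465,235),(505,80)]])
for c,d in [((465,150),(245,70)),((505,80),(235,12)),((500,110),(300,60))]: print(tri([(T,c),(S,d)]))
E
```

```text
[-0.1535  0.26   -0.015   0.      0.     -1.268 ]
[-0.376   0.2712 -0.015   0.      0.     -1.268 ]
[array([ 0.624 , -0.4317, -0.    ]), array([ 0.3642, -0.4469,  0.    ]), array([ 0.8719, -0.8223,  0.    ])] [array([ 0.5757, -0.361 ,  0.2   ]), array([ 0.3619, -0.3734,  0.2   ]), array([ 0.7685, -0.4987,  0.2   ])]
[ 0.6197 -0.3612  0.2607]
[ 0.6793 -0.3954  0.4067]
[ 0.5807 -0.4102  0.3037]
```

```bash
python3 - <<'E'
from h import *
S=snap('side');T=snap('top')
def cr(p,x0,y0,x1,y1,k,f):
    cv2.imwrite('pics/'+f+'.png',cv2.resize(p['image'][y0:y1,x0:x1,::-1],None,fx=k,fy=k,interpolation=cv2.INTER_CUBIC))
cr(S,220,0,440,190,3.2,'s_str');cr(T,390,60,640,250,3,'t_str')
E
```

```text
(no output)
```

View pics/s_str.png

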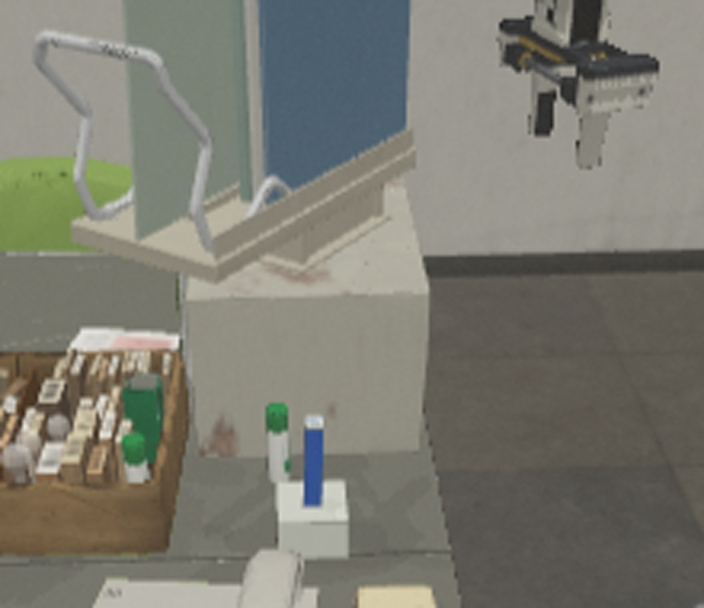

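View pics/t_str.png

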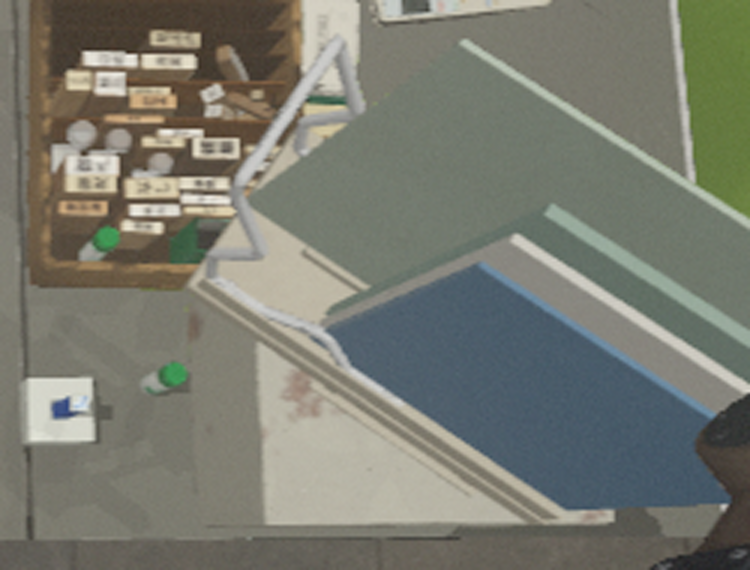

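```bash
python3 - <<'E'
from h import *
np.set_printoptions(precision=4,suppress=True)
p0=[.201,-.644,.405];e0=[180,0,-162.65]
for t in ([.20,-.43,.42],[.29,-.3,.42],[.479,-.273,.42]):print(rel(p0,e0,t,[180,0,-90]))
S=snap('side');T=snap('top')
for c,d in [((455,155),(287,86)),((572,233),(348,47))]: print(tri([(T,c),(S,d)]))
E
```

```text
[-0.0629  0.2046 -0.015   0.      0.     -1.268 ]
[-0.1875  0.3018 -0.015   0.      0.     -1.268 ]
[-0.376   0.2712 -0.015   0.      0.     -1.268 ]
[ 0.5604 -0.3484  0.2271]
[ 0.3651 -0.6162  0.2371]
```

carry_out(moves="0.0876 -0.063 0.205 -0.015 0 0 0;0.0876 -0.063 0.205 -0.015 0 0 0;0.0876 -0.063 0.205 -0.015 0 0 0;0.0876 -0.063 0.205 -0.015 0 0 0;0.0876 -0.063 0.205 -0.015 0 0 -0.15;0.0876 -0.188 0.302 -0.015 0 0 -0.3;0.0876 -0.188 0.302 -0.015 0 0 -0.45;0.0876 -0.188 0.302 -0.015 0 0 -0.6;0.0876 -0.188 0.302 -0.015 0 0 -0.75;0.0876 -0.376 0.271 -0.015 0 0 -0.9;0.0876 -0.376 0.271 -0.015 0 0 -1.05;0.0876 -0.376 0.271 -0.015 0 0 -1.2;0.0876 -0.376 0.271 -0.015 0 0 -1.268;0.0876 -0.376 0.271 -0.015 0 0 -1.268;0.0876 -0.376 0.271 -0.015 0 0 -1.268;0.0876 -0.376 0.271 -0.015 0 0 -1.268")

```text
clock: 4.65
tool_pos: [0.4787, -0.2735, 0.4196]
orientation: [180.0, 0.0, -90.0]
force: [0.0, -0.3, 0.2]
opening: 0.0877
```

```bash
python3 - <<'E'
from h import *
np.set_printoptions(precision=4,suppress=True)
W=snap('wrist','w1');S=snap('side','s1')
for l in ['stylus_grip','stand','stylus']:
    for r in ctrl.mark_of(W,l)[:1]:
        a=r['at'];print(l,a,r['confidence'],atz(W,(a[1],a[0]),{'stylus_grip':.096,'stand':0,'stylus':.008}[l]))
print('exp grip',proj(W,[.4787,-.2735,.096]), 'cap', proj(W,[.4787,-.2735,.128]))
print(ctrl.get_obs()['joint_pos'])
E
```

```text
stylus_grip [184.5, 323.4] 0.76 [ 0.4761 -0.2753  0.096 ]
stand [171.4, 320.5] 0.62 [ 0.4793 -0.2695  0.    ]
stylus [170.5, 323.8] 0.89 [ 0.4749 -0.2724  0.008 ]
exp grip [320.9506 186.1006] cap [320.9492 194.4988]
[ -9.4112   8.3102 -13.7211   0.0004 -67.9105   9.3619]
```

View pics/w1.png

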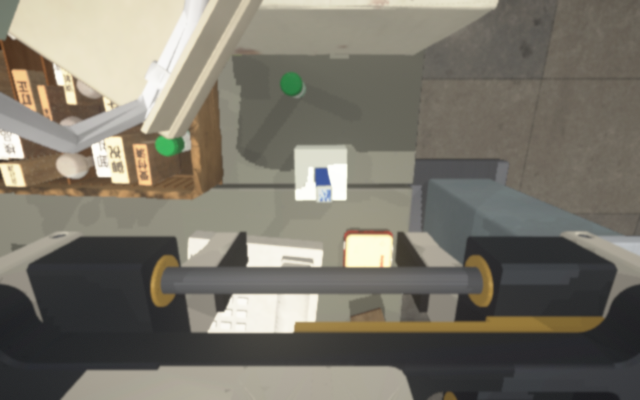

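View pics/s1.png

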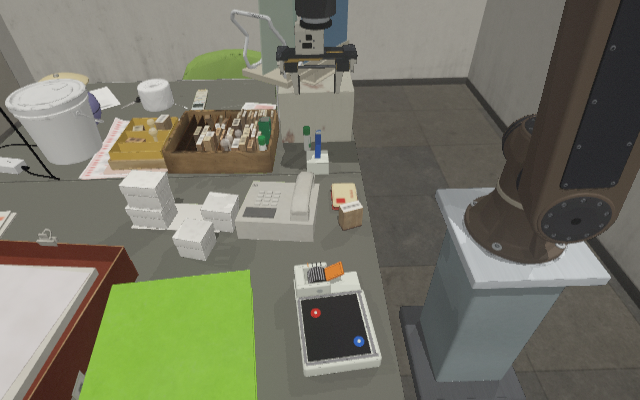

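```bash
python3 - <<'E'
from h import *
W=snap('wrist');S=snap('side');T=snap('top')
for X in [(.5604,-.3484,.2271),(.365,-.616,.237)]: print(proj(W,X),proj(S,X),proj(T,X))
E
```

```text
[176.8350686  116.59504628] [286.64349388  85.91039516] [454.96180912 155.41760014]
[ 737.02391816 -899.88960749] [348.20810823  47.06655367] [571.93261677 232.83473242]
```

carry_out(moves="0.0876 0 0.0015 0.04 0 0 0;0.0876 0 0.0015 0.07 0 0 0;0.0876 0 0.0015 0.1 0 0 0;0.0876 0 0.0015 0.12 0 0 0;0.0876 0 0.0015 0.14 0 0 0;0.0876 0 0.0015 0.155 0 0 0;0.0876 0 0.0015 0.165 0 0 0;0.0876 0 0.0015 0.165 0 0 0;0.0876 0 0.0015 0.165 0 0 0")

```text
clock: 5.95
tool_pos: [0.4781, -0.2736, 0.2551]
orientation: [-180.0, -0.0, -90.0]
force: [0.1, -0.2, -0.2]
opening: 0.0878
```

```bash
python3 - <<'E'
from h import *
S=snap('side');T=snap('top')
def cr(p,x0,y0,x1,y1,k,f):
    cv2.imwrite('pics/'+f+'.png',cv2.resize(p['image'][y0:y1,x0:x1,::-1],None,fx=k,fy=k,interpolation=cv2.INTER_CUBIC))
cr(S,240,40,400,190,4,'s2')
E
```

```text
(no output)
```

View pics/s2.png

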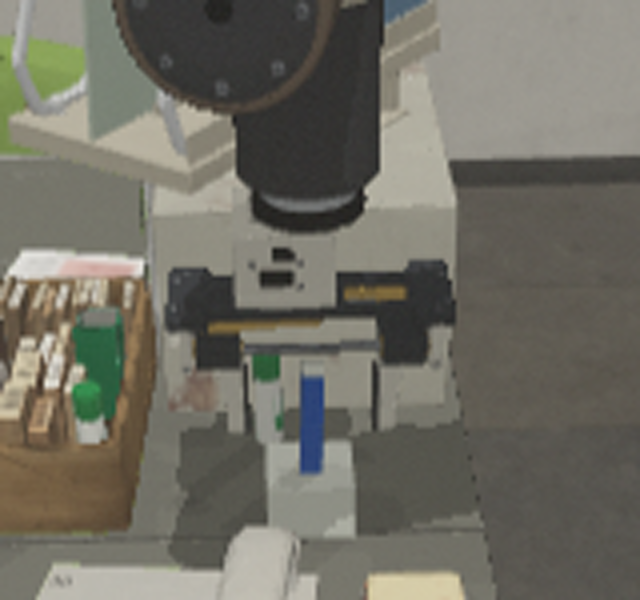

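The stylus (310,420 in the crop) stands midway between the open fingers (240 and 380), and no force is registered. Close the fingers.

carry_out(moves="0.008 0 0 0 0 0 0;0.008 0 0 0 0 0 0;0.008 0 0 0 0 0 0;0.008 0 0 0 0 0 0;0.008 0 0 0 0 0 0;0.008 0 0 0 0 0 0;0.008 0 0 0 0 0 0;0.008 0 0 0 0 0 0;0.008 0 0 0 0 0 0;0.008 0 0 0 0 0 0")

```text
clock: 7.05
tool_pos: [0.4785, -0.2735, 0.2548]
orientation: [-179.9, -0.0, -90.0]
force: [0.3, -0.7, 0.2]
opening: 0.016
```

carry_out(moves="0.008 0 0 -0.01 0 0 0;0.008 0 0 -0.02 0 0 0;0.008 0 0 -0.03 0 0 0;0.008 0 0 -0.045 0 0 0;0.008 0 0 -0.07 0 0 0;0.008 0 0 -0.1 0 0 0;0.008 0 0 -0.13 0 0 0;0.008 0 0 -0.165 0 0 0;0.008 0 0 -0.175 0 0 0;0.008 0 0 -0.175 0 0 0;0.008 0 0 -0.175 0 0 0")

```text
clock: 8.15
tool_pos: [0.4771, -0.2733, 0.429]
orientation: [179.9, 0.0, -90.0]
force: [-0.0, -0.8, -2.3]
opening: 0.0156
```

```bash
python3 - <<'E'
from h import *
S=snap('side','s3');W=snap('wrist','w3')
E
```

```text
(no output)
```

View pics/s3.png

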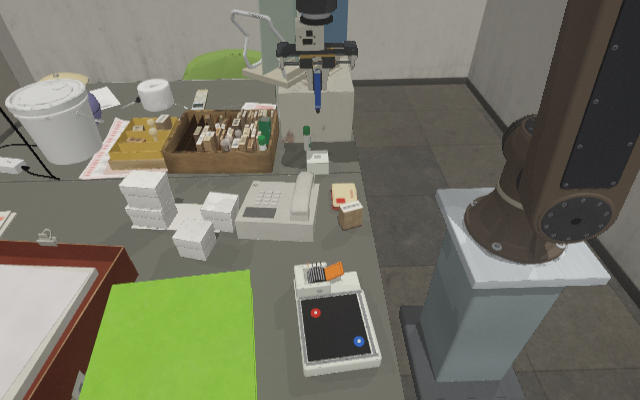

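View pics/w3.png

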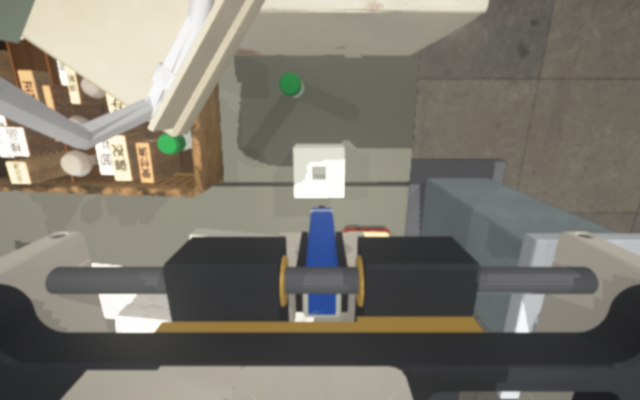

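```bash
python3 - <<'E'
from h import *
np.set_printoptions(precision=4,suppress=True)
S=snap('side');W=snap('wrist')
o=ctrl.get_obs();P=np.array(o['tool_pos']);print(P)
for dz in(-.231,-.247):print(dz,proj(S,P+[0,0,dz]),proj(W,P+[0,0,dz]))
def cr(p,x0,y0,x1,y1,k,f):
    cv2.imwrite('pics/'+f+'.png',cv2.resize(p['image'][y0:y1,x0:x1,::-1],None,fx=k,fy=k,interpolation=cv2.INTER_CUBIC))
cr(S,300,60,340,120,9,'s4');cr(W,290,195,350,240,9,'w4')
E
```

```text
[ 0.4776 -0.2734  0.4284]
-0.231 [317.2703 107.597 ] [320.0879 216.5322]
-0.247 [317.342  112.9918] [320.0988 209.6197]
```

View pics/s4.png

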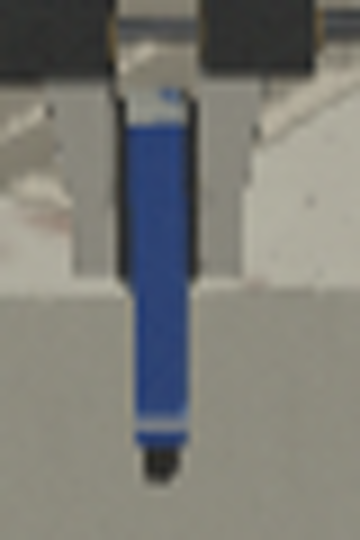

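View pics/w4.png

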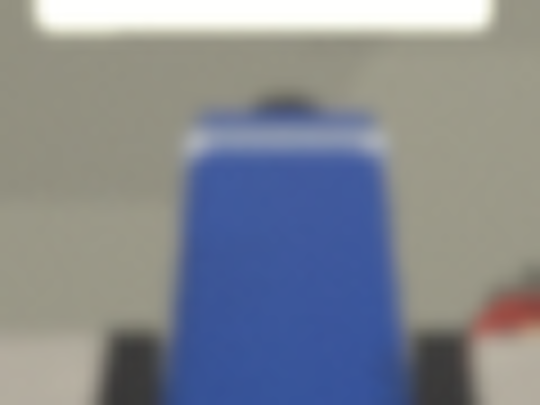

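carry_out(moves="0.008 -0.03 0 0 0 0 0;0.008 -0.07 -0.002 0 0 0 0;0.008 -0.11 -0.004 0 0 0 0;0.008 -0.15 -0.006 0 0 0 0;0.008 -0.19 -0.008 0 0 0 0;0.008 -0.23 -0.01 0 0 0 0;0.008 -0.27 -0.012 0 0 0 0;0.008 -0.31 -0.014 0 0 0 0;0.008 -0.35 -0.016 0 0 0 0;0.008 -0.39 -0.018 0 0 0 0;0.008 -0.43 -0.02 0 0 0 0;0.008 -0.47 -0.0215 0 0 0 0;0.008 -0.5 -0.0215 0 0 0 0;0.008 -0.517 -0.0215 0 0 0 0;0.008 -0.5225 -0.0215 0 0 0 0;0.008 -0.5225 -0.0215 0 0 0 0;0.008 -0.5225 -0.0215 0 0 0 0;0.008 -0.5225 -0.0215 0 0 0 0")

```text
clock: 10.15
tool_pos: [0.4994, 0.2479, 0.4298]
orientation: [-180.0, -0.0, -90.1]
force: [-0.3, -0.9, -0.9]
opening: 0.016
```

```bash
python3 - <<'E'
from h import *
np.set_printoptions(precision=4,suppress=True)
S=snap('side','s5');W=snap('wrist','w5')
o=ctrl.get_obs();P=np.array(o['tool_pos']);print(P)
print(proj(S,P+[0,0,-.247]),proj(W,P+[0,0,-.247]))
for X in [(.499,.2495,.038),(.4225,.31,.038),(.459,.166,.057)]:print(proj(S,X),proj(W,X))
def blob(p,box,f):
    x0,y0,x1,y1=box;a=p['image'][y0:y1,x0:x1].astype(int);m=f(a[...,0],a[...,1],a[...,2]);ys,xs=np.nonzero(m);return (xs.mean()+x0,ys.mean()+y0) if len(xs) else None,len(xs)
for f in (lambda r,g,b:(r>150)&(g<90)&(b<90),lambda r,g,b:(r>180)&(g>80)&(g<160)&(b<80)):
    a,n=blob(W,(0,0,640,235),f);print(a,n); 
    if a: print(atz(W,a,.038))
E
```

```text
[0.4994 0.2481 0.4299]
[313.1832 263.2106] [321.1364 209.899 ]
[314.8673 312.6169] [321.4471 173.8607]
[358.3019 341.0654] [378.2789 217.8324]
[333.2724 270.8998] [356.3543 105.8044]
(np.float64(322.56081081081084), np.float64(172.27702702702703)) 148
[0.4976 0.2474 0.038 ]
(np.float64(347.6), np.float64(107.97021276595744)) 235
[0.4673 0.1683 0.038 ]
```

View pics/w5.png

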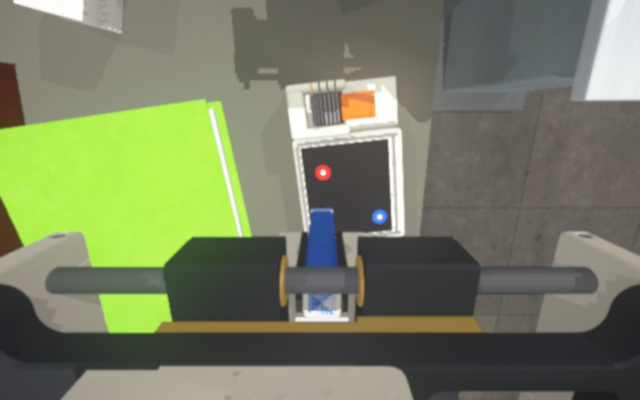

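View pics/s5.png

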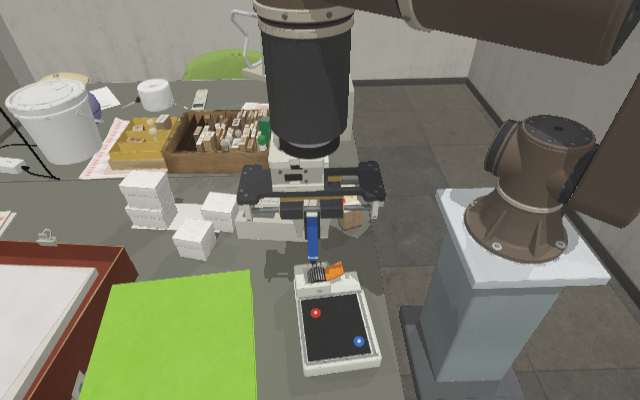

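carry_out(moves="0.008 0 0 0.03 0 0 0;0.008 0 0 0.065 0 0 0;0.008 0 0 0.095 0 0 0;0.008 0 0 0.115 0 0 0;0.008 0 0 0.128 0 0 0;0.008 0 0 0.135 0 0 0;0.008 0 0 0.139 0 0 0;0.008 0 0 0.142 0 0 0;0.008 0 0 0.144 0 0 0;0.008 0 0 0.145 0 0 0;0.008 0 0 0.146 0 0 0;0.008 0 0 0.146 0 0 0")

```text
clock: 11.45
tool_pos: [0.4995, 0.2491, 0.2843]
orientation: [-180.0, 0.0, -90.0]
force: [-1.4, 0.0, 3.5]
opening: 0.0159
```

carry_out(moves="0.008 0 0 0.001 0 0 0;0.008 0 0 0.001 0 0 0;0.008 0 0 0.001 0 0 0")

```text
clock: 11.75
tool_pos: [0.4995, 0.2492, 0.2841]
orientation: [-179.9, 0.0, -90.0]
force: [-3.8, -0.3, 10.3]
opening: 0.0161
```

```bash
python3 - <<'E'
from h import *
np.set_printoptions(precision=4,suppress=True)
S=snap('side')
o=ctrl.get_obs();print(o['tool_pos'],o['force'])
cv2.imwrite('pics/s6.png',cv2.resize(S['image'][240:380,270:400,::-1],None,fx=4,fy=4,interpolation=cv2.INTER_CUBIC))
E
```

```text
[0.4995 0.2492 0.2841] [-3.5556 -1.4993 10.4744]
```

View pics/s6.png

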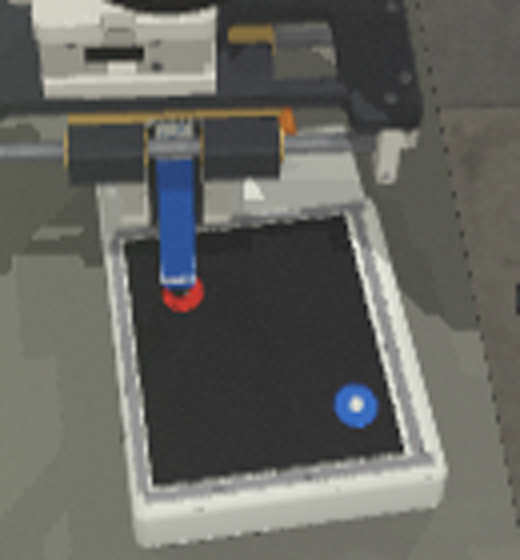

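carry_out(moves="0.008 0 0 -0.015 0 0 0;0.008 0 0 -0.04 0 0 0;0.008 -0.02 0.025 -0.045 0 0 0;0.008 -0.045 0.055 -0.045 0 0 0;0.008 -0.061 0.0765 -0.045 0 0 0;0.008 -0.061 0.0765 -0.045 0 0 0;0.008 -0.061 0.0765 -0.035 0 0 0;0.008 -0.061 0.0765 -0.02 0 0 0;0.008 -0.061 0.0765 -0.01 0 0 0;0.008 -0.061 0.0765 -0.005 0 0 0;0.008 -0.061 0.0765 -0.003 0 0 0;0.008 -0.061 0.0765 -0.002 0 0 0;0.008 -0.061 0.0765 -0.001 0 0 0;0.008 -0.061 0.0765 -0.001 0 0 0")

```text
clock: 13.2
tool_pos: [0.423, 0.3099, 0.2843]
orientation: [-180.0, 0.0, -90.0]
force: [-0.3, -2.5, 3.2]
opening: 0.0161
```

```bash
python3 - <<'E'
from h import *
np.set_printoptions(precision=4,suppress=True)
S=snap('side')
o=ctrl.get_obs();print(o['tool_pos'],o['force'])
cv2.imwrite('pics/s7.png',cv2.resize(S['image'][240:380,270:400,::-1],None,fx=4,fy=4,interpolation=cv2.INTER_CUBIC))
E
```

```text
[0.423  0.3099 0.2843] [ 0.1005 -1.6366  3.3735]
```

View pics/s7.png

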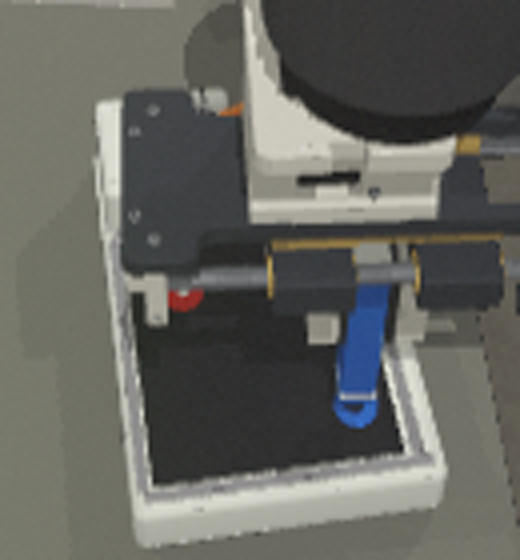

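carry_out(moves="0.008 0 0 0.001 0 0 0;0.008 0 0 0.001 0 0 0;0.008 0 0 0.001 0 0 0;0.008 0 0 -0.02 0 0 0;0.008 0 0 -0.055 0 0 0;0.008 0.03 -0.009 -0.06 0 0 0;0.008 0.07 -0.018 -0.06 0 0 0;0.008 0.11 -0.028 -0.06 0 0 0;0.008 0.135 -0.036 -0.06 0 0 0;0.008 0.144 -0.036 -0.06 0 0 0;0.008 0.144 -0.036 -0.06 0 0 0;0.008 0.144 -0.036 -0.06 0 0 0")

```text
clock: 14.45
tool_pos: [0.4588, 0.1665, 0.3438]
orientation: [-180.0, 0.0, -90.0]
force: [0.8, 0.9, -1.2]
opening: 0.0161
```

```bash
python3 - <<'E'
from h import *
np.set_printoptions(precision=4,suppress=True)
S=snap('side');W=snap('wrist','w8');T=snap('top')
o=ctrl.get_obs();P=o['tool_pos'];print(P,o['force'])
cv2.imwrite('pics/s8.png',cv2.resize(S['image'][220:340,270:400,::-1],None,fx=4.5,fy=4.5,interpolation=cv2.INTER_CUBIC))
print(proj(S,P+[0,0,-.247]),proj(W,P+[0,0,-.247]))
# predicted tab corners at rest
c,s=np.cos(np.radians(5.7)),np.sin(np.radians(5.7))
def w(x,y,z): return [.4677+c*x-s*y,.2407+s*x+c*y,z]
for r in(.02,.04,.06):
  for yy in(-.0885,-.0585): X=w(.02-r*np.cos(.45),yy,.04+r*np.sin(.45));print(r,yy,np.round(proj(S,X),1),np.round((proj(S,X)-[270,220])*4.5),np.round(proj(W,X),1))
E
```

```text
[0.4588 0.167  0.3436] [ 0.6211 -0.2781 -0.7188]
[333.7246 258.652 ] [321.2703 209.8178]
0.02 -0.0885 [323.5 268.7] [241. 219.] [300.7 179.3]
0.02 -0.0585 [325.6 280.3] [250. 271.] [304.3 208.8]
0.04 -0.0885 [332.1 265.1] [279. 203.] [319.4 179.6]
0.04 -0.0585 [334.4 276.6] [290. 255.] [322.5 210. ]
0.06 -0.0885 [340.8 261.4] [318. 186.] [339.3 179.9]
0.06 -0.0585 [343.4 273. ] [330. 238.] [341.9 211.3]
```

View pics/s8.png

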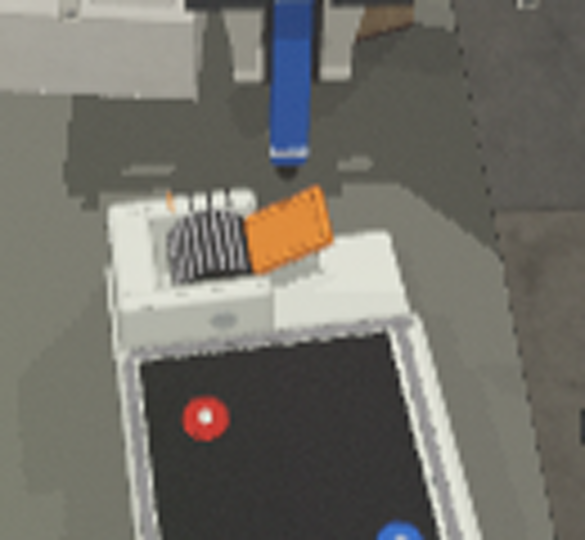

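View pics/w8.png

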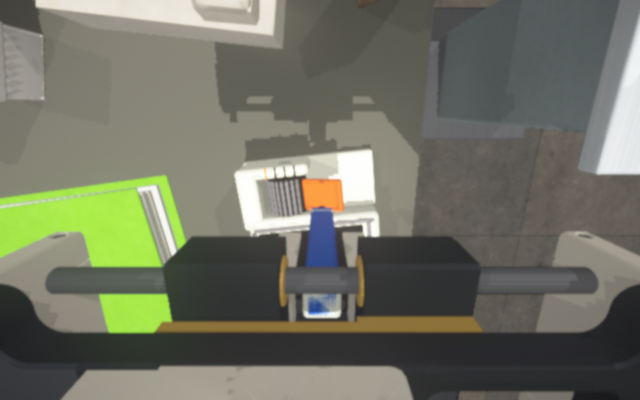

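carry_out(moves="0.008 0 0 0.015 0 0 0;0.008 0 0 0.028 0 0 0;0.008 0 0 0.034 0 0 0;0.008 0 0 0.038 0 0 0;0.008 0 0 0.042 0 0 0;0.008 0 0 0.046 0 0 0;0.008 0 0 0.05 0 0 0;0.008 0 0 0.05 0 0 0")

```text
clock: 15.4
tool_pos: [0.4589, 0.1661, 0.2935]
orientation: [-180.0, 0.0, -90.0]
force: [-1.4, 1.4, 5.4]
opening: 0.0157
```

```bash
python3 - <<'E'
from h import *
np.set_printoptions(precision=4,suppress=True)
S=snap('side')
o=ctrl.get_obs();P=o['tool_pos'];print(P,o['force'])
cv2.imwrite('pics/s9.png',cv2.resize(S['image'][220:340,270:400,::-1],None,fx=4.5,fy=4.5,interpolation=cv2.INTER_CUBIC))
E
```

```text
[0.4589 0.1662 0.2938] [-2.0943  0.513   5.0647]
```

View pics/s9.png

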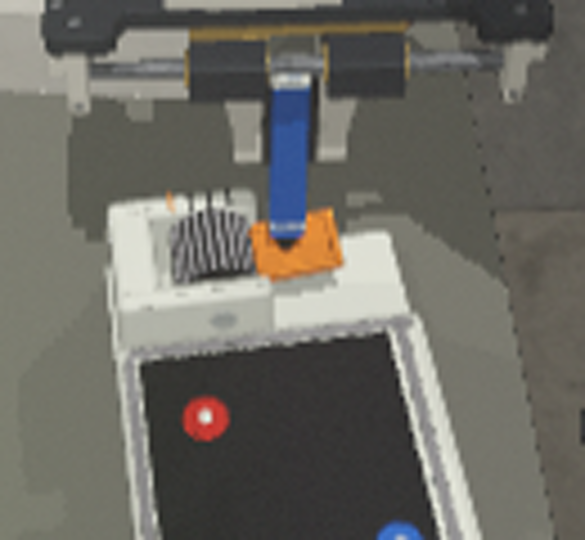

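carry_out(moves="0.008 0 0 0.003 0 0 0;0.008 0 0 0.006 0 0 0;0.008 0 0 0.009 0 0 0;0.008 0 0 0.012 0 0 0;0.008 0 0 0.015 0 0 0;0.008 0 0 0.018 0 0 0;0.008 0 0 0.021 0 0 0;0.008 0 0 0.0235 0 0 0;0.008 0 0 0.0235 0 0 0;0.008 0 0 0.0235 0 0 0")

```text
clock: 16.45
tool_pos: [0.4595, 0.1663, 0.2717]
orientation: [-179.9, 0.0, -90.0]
force: [-3.0, -0.5, 17.9]
opening: 0.016
```

```bash
python3 - <<'E'
from h import *
np.set_printoptions(precision=4,suppress=True)
S=snap('side');T=snap('top');W=snap('wrist','w10')
o=ctrl.get_obs();P=o['tool_pos'];print(P,o['force'])
cv2.imwrite('pics/s10.png',cv2.resize(S['image'][220:340,270:400,::-1],None,fx=4.5,fy=4.5,interpolation=cv2.INTER_CUBIC))
c,s=np.cos(np.radians(5.7)),np.sin(np.radians(5.7))
def w(x,y,z): return [.4677+c*x-s*y,.2407+s*x+c*y,z]
for a in (.55,.75,.9,.96):
 for yy in(-.0885,-.0585):
  r=.06;b=.45-a
  X=w(.02-r*np.cos(b),yy,.04+r*np.sin(b));print(a,yy,np.round((proj(S,X)-[270,220])*4.5))
E
```

```text
[0.4595 0.1663 0.2717] [-4.4771 -0.6011 17.8846]
0.55 -0.0885 [328. 229.]
0.55 -0.0585 [340. 281.]
0.75 -0.0885 [323. 245.]
0.75 -0.0585 [334. 297.]
0.9 -0.0885 [315. 257.]
0.9 -0.0585 [326. 309.]
0.96 -0.0885 [312. 261.]
0.96 -0.0585 [323. 313.]
```

View pics/s10.png

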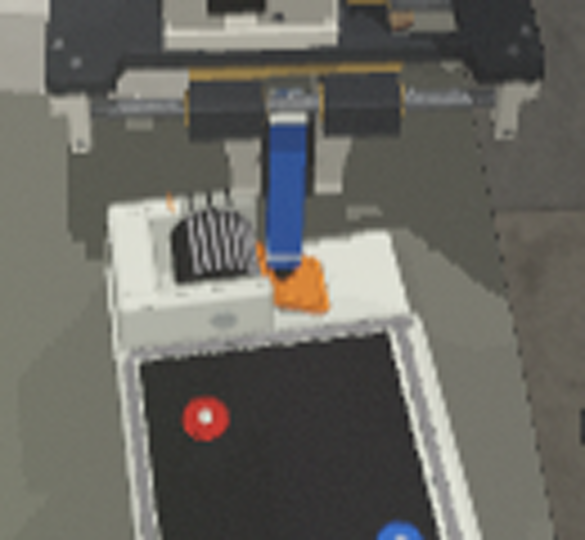

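carry_out(moves="0.008 0 0 -0.001 0 0 0;0.008 0 0 -0.001 0 0 0;0.008 0 0 -0.001 0 0 0;0.008 0 0 -0.001 0 0 0;0.008 0 0 -0.001 0 0 0")

```text
clock: 17.1
tool_pos: [0.4593, 0.1662, 0.272]
orientation: [-179.9, 0.0, -90.0]
force: [-2.2, -0.1, 10.2]
opening: 0.0159
```

```bash
python3 - <<'E'
from h import *
np.set_printoptions(precision=4,suppress=True)
S=snap('side');T=snap('top','t11')
o=ctrl.get_obs();P=o['tool_pos'];print(P,o['force'],o['opening'])
cv2.imwrite('pics/s11.png',cv2.resize(S['image'][120:340,230:400,::-1],None,fx=2.7,fy=2.7,interpolation=cv2.INTER_CUBIC))
cv2.imwrite('pics/s12.png',cv2.resize(S['image'][220:340,270:400,::-1],None,fx=4.5,fy=4.5,interpolation=cv2.INTER_CUBIC))
E
```

```text
[0.4594 0.1662 0.272 ] [-2.7797 -0.9351 10.2743] 0.0158583237476275
```

View pics/s12.png

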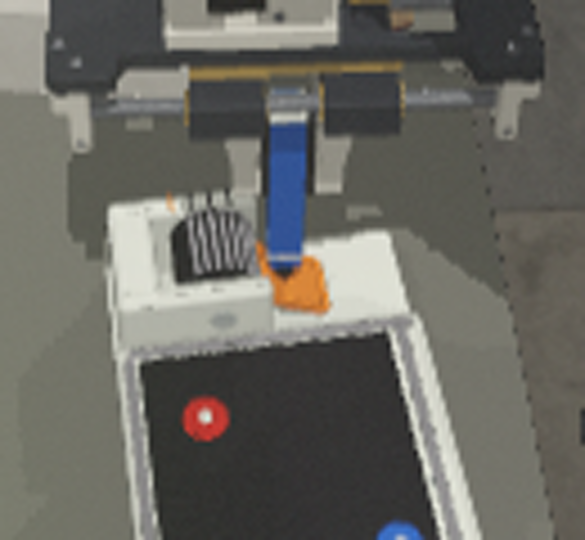

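View pics/s11.png

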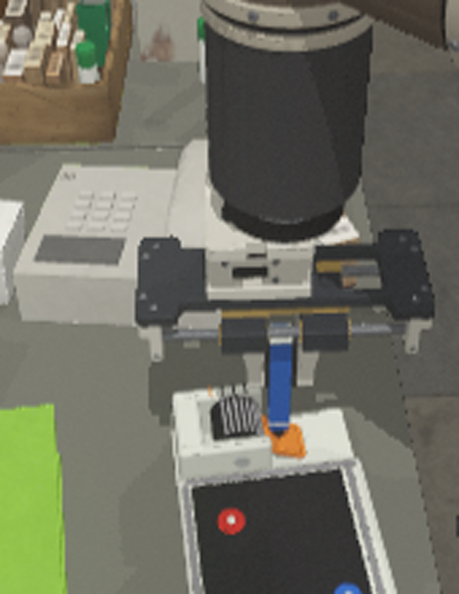

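```bash
python3 - <<'E'
from h import *
print(ctrl.close_job())
E
```

```text
the job is handed in; nothing more can be done
None
```

I completed all the steps in order and handed the job in at 17.2 s. The stylus was still gripped and holding the service dial down at the third click. The interface gives no verdict.

**What I did**
1. I gripped the stylus 88 mm above its tip, lifted it out of the stand and carried it over the phone.
2. I touched the tip on the red point, with about 10 N on the wrist, and saw it sit on the disc.
3. I touched it on the blue point at about 3 N and saw it on the disc. I then pressed about 2 mm further to be sure, without reading the force.
4. I pressed the orange tab straight down past the first two clicks. It reached about 18 N, which suggests the hard stop just beyond the third click, so I backed off 1 mm.

**Last checks**
- **Force and grip:** The push was a steady 10 N, and the finger opening was 15.9 mm on the 16 mm stylus.
- **Dial angle:** I have no direct reading. The side picture puts the tab's corner between its predicted positions for 0.90 and 0.96 rad.
- **Tip and fingers:** The tip is on the tab, a few millimetres from its centre by calculation. The fingers are clear of the terminal.
- **Bystanders:** The arm hid the wooden stamp and the ink pad in the last close-up, so I did not re-measure their final positions or the glue stick's. No unexpected forces showed in the readings between moves, and the planned paths kept clear of them.

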